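# Push the sugar caddy home into its corner stop

## Task

The sugar caddy at the front has been left out of its place on the worktop (the other one, by the back wall, stays there). Push it along the surface, without picking it up or tipping it, into the L-shaped corner stop, until its long side lies flat against the long rail and its end is up against the short rail. Do not disturb the shaker, the tamper and the wrapped sweet that stand round about.

Things in the scene. Friction and masses are not known exactly. Their poses are not given: they have to be found in the camera images.
- sugar_caddy: the caddy nearer the robot: open, black, full of sugar packets, about 0.2 kg, loose; base 65 mm (its x) by 150 mm (its y). Origin at the centre of its underside, z up. The long side walls are solid from the surface to 39 mm height, the end walls to 44 mm; the packets rise to 68 mm. It may stand either way round in the stop.
- corner_stop: fixed L of dark sheet steel, rails 30 mm high, 5 mm thick. Origin at the inner corner on the surface. Inner face of the long rail: plane x = 0, from the corner 280 mm along -y; of the short rail: plane y = 0, 80 mm along -x. Home for the caddy's origin in this frame: x = -32.5 mm, y = -75 mm, caddy's y axis along the long rail. Outside both rails lies a 3 mm high, 22 mm wide screw flange.
- shaker: bystander: upright pale metal powder shaker with a holed top, 65 mm across, 103 mm high, loose; origin at the centre of its underside
- tamper: bystander: steel tamper with a dark turned handle, standing on its 58 mm foot on the bare worktop, 93 mm high, loose; origin at the centre of its underside
- sweet: bystander: foil-wrapped sweet with twisted ends, 54 x 104 x 37 mm, long along its y, loose; origin at the centre of its underside
Things that resemble listed ones, but are neither listed nor needed, are in the scene too. Leave any yellow look-alike of the sugar_caddy alone.

How it is judged:
By the outcome, as a careful person would: the job done as asked, in the order asked, and still so for the second after the job is handed in, with the robot touching nothing.
It also fails if it takes over 58 s, if anything falls off the work surface, if the arm or the gripper's body presses on something with over 40 N, if the wrist force passes 120 N, or if a joint passes its speed limit or range.

## Robot

A 7-joint arm with a two-finger parallel gripper is mounted at the origin on a cart in front of the work surface, level with it; the furniture and walls round the work are solid. World frame = base frame: x ahead of the robot, y to its left, z up, the work surface at z = 0. Lengths are in m, angles in rad, forces in N, time in s.
With the tool pointing down it reaches from about 0.425 to 0.875 m from the base axis. Payload 4.7 kg.
Tool frame: the origin (TCP) lies on the centre line of the jaws, within the pads' length; the fingertips stand 19 mm ahead of it and the grasp point (between the pads) is the TCP (ctrl.nose_length is the distance from the TCP to the fingertips, in m); z points along the fingers, x is the direction in which the jaws open and shut, and the axes are right-handed (so a half turn about z gives the same grasp; the last joint's range is limited). The gripper opens to 87 mm and grips with 3 to 60 N. Pads are 19 mm wide; open, the fingers measure 117 mm over their backs; the gripper's body (75 mm by 190 mm) begins 51 mm behind the grasp point.
Start: joints at [-1.235, 0.321, -0.07, 1.45, 0.023, 1.371, -0.057], TCP at [0.206, 0.617, 0.242] pointing down, gripper open.
Joint ranges: [-2.86, 2.86], [-0.3, 2.09], [-1.38, 1.24], [0.06, 2.45], [-1.56, 4.7], [0.09, 2.05], [-2.69, 2.69]. Speed limits (rad/s): [2.57, 2.57, 3.14, 3.14, 3.14, 3.14, 3.14].

## Interface

Orientations are given as a rotation vector (axis times angle).
In Python, from bench import ctrl gives the robot as it stands. The module is installed in compiled form; this text tells all that it offers.
- The arm moves only by the shell command python3 -m crank 'ROWS' [OPENING] [FORCE]. ROWS is a JSON object of lists of equal length, an entry for each row: "dp": the shift along the tool's x, y, z in cm, a list of three; "delta_rot": the turn, a rotation vector about the tool's x, y, z in rad, a list of three. In form: {"dp": [[x, y, z], ...], "delta_rot": [[rx, ry, rz], ...]}. A call has exactly 8 rows; each row shifts and turns the commanded pose from where the row before left it, along the tool's axes as they then stand; what a row does not reach is not made up. A row lasts 1/10 s, in which the tool goes at most 50 mm and 8.59 degrees, less where a joint would pass 70% of its speed; a pose out of reach is approached as far as the arm can. A call with a gripper value outside its range is refused whole. OPENING is the finger opening in cm, from 0 to 8.7, set as the call begins (- or left out, the last holds). The fingers move at their own pace and stop on an object; FORCE is the grip in N (left out, the last holds). Time passes only in rows, so rows that do not move let the fingers close, or fill a call up. It gives the time, the measured TCP pose, the force and the opening at its end, in the units of the state.
- ctrl.get_state(): the state, without advancing time (a new reading comes with each control period).
- ctrl.get_image(name): name is "scene" or "top"; returns the picture (480x640x3 uint8, blue, green, red); there is no depth.
- ctrl.camera_info(name): a dict with "camera_matrix" (3x3 intrinsics, pixels), "xyz" and "orientation" of the camera in the world. Camera axes: x right, y down, z forward; pixel columns grow to the right and rows downward; lengths in m; the calibration is good to about 2 mm. A picture is of the moment at which its call begins. camera_info takes no time and is no camera call.
- ctrl.close_job(): hands the job in, once; it reports no verdict.
The state is a dict: "time": time; "joint_positions": joint angles; "qd": joint speeds; "joint_torque": joint torques, N m; "position": TCP position; "tool_rot": TCP orientation; "ft_force": force on the tool from outside, world axes, zero at the start; "torque": the same for the moment, N m; "grip_width": opening from 0.0 (shut) to 1.0 (fully open).
Only numpy, scipy, OpenCV 4.12 (cv2) and the standard library are available. Lean on these libraries where they do the work, as an engineer would, in place of code of your own. Each camera call takes 0.05 s, during which the arm holds its last target.

## Working session

There is one attempt and no reset: what is moved stays moved. The work goes in short steps, Python scripts to look and compute and a shell command to move; the robot and the scene stay as the last step left them, time stands still between calls to the robot, and variables do not carry over. Pictures are saved under pics/ and viewed, and the job is handed in when it is done.

```bash
mkdir -p pics; python3 - <<'E'
from bench import ctrl
import cv2
s=ctrl.get_state();print(s)
for n in("scene","top"):
    cv2.imwrite(f"pics/{n}0.png",ctrl.get_image(n));print(n,ctrl.camera_info(n))
print(ctrl.nose_length)
E
```

```text
{'time': 0.0, 'joint_positions': array([-1.23487251,  0.32181709, -0.07006956,  1.45165174,  0.02261013,
        1.37076459, -0.05692335]), 'qd': array([-2.03687984e-03,  2.49288580e-04,  1.84616244e-05, -6.00577394e-04,
        7.48742610e-04,  8.88000697e-04,  3.21160710e-04]), 'joint_torque': array([-4.84288521e-04, -4.91303623e+01, -4.04192191e-01, -3.12518585e+01,
       -6.37948955e-02,  4.42772184e-02,  1.90693208e-04]), 'position': array([0.20549339, 0.61613931, 0.24047685]), 'tool_rot': array([ 2.54771385e+00,  1.83613547e+00, -2.25643610e-03]), 'ft_force': array([0.19463998, 0.50112281, 0.44851261]), 'torque': array([-0.05384413,  0.02293636,  0.05816282]), 'grip_width': 0.99920282860308}
scene {'camera_matrix': array([[579.16577317,   0.        , 321.79895749],
       [  0.        , 579.16577317, 240.41998376],
       [  0.        ,   0.        ,   1.        ]]), 'xyz': array([-0.16788316, -0.60429147,  1.1471054 ]), 'orientation': array([-2.23120999,  1.10191802, -0.38853761])}
top {'camera_matrix': array([[450.68195709,   0.        , 322.82890286],
       [  0.        , 450.68195709, 236.36400941],
       [  0.        ,   0.        ,   1.        ]]), 'xyz': array([ 0.46854656, -0.01933715,  1.24288519]), 'orientation': array([-2.18002436,  2.18692984, -0.05195578])}
0.019
```

View pics/scene0.png

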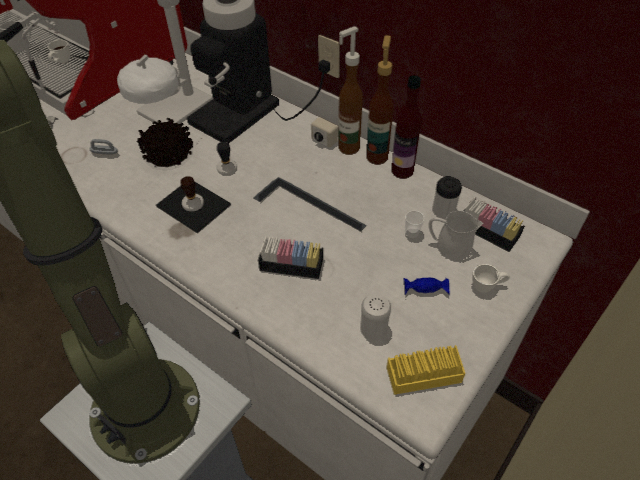

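View pics/top0.png

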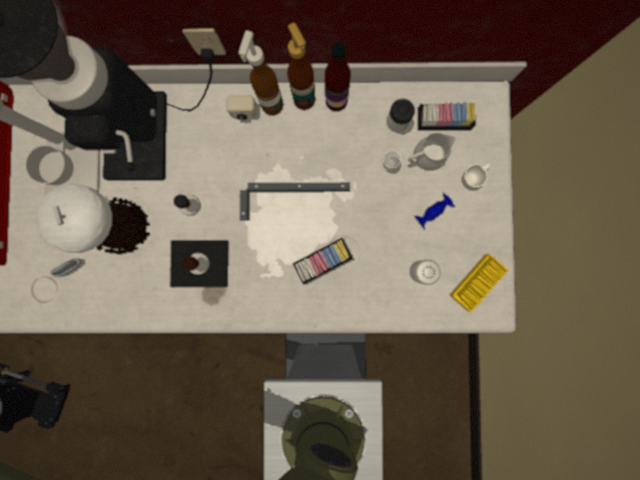

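The caddies are the front black one (top 323,261), the rear black one by the wall (447,116) and the yellow look-alike (479,282). The target is the front one at 323,261. I'll enlarge that area and measure it.

```bash
cat > h.py <<'E'
import numpy as np,cv2
from scipy.spatial.transform import Rotation as R
from bench import ctrl
def ray(n,uv,z):
    c=ctrl.camera_info(n);K=c["camera_matrix"];Rm=R.from_rotvec(c["orientation"]).as_matrix()
    d=Rm@np.linalg.solve(K,[uv[0],uv[1],1.]);p=c["xyz"]
    return p+d*(z-p[2])/d[2]
def proj(n,P):
    c=ctrl.camera_info(n);K=c["camera_matrix"];Rm=R.from_rotvec(c["orientation"]).as_matrix()
    q=K@(Rm.T@(np.asarray(P)-c["xyz"]));return q[:2]/q[2]
E
python3 - <<'E'
from h import *
t=cv2.imread("pics/top0.png");s=cv2.imread("pics/scene0.png")
a=cv2.resize(t[165:300,225:385],(800,675),interpolation=cv2.INTER_CUBIC)[:600]
b=cv2.resize(s[165:300,240:400],(800,675),interpolation=cv2.INTER_CUBIC)[:600]
cv2.imwrite("pics/a.png",a);cv2.imwrite("pics/b.png",b)
for nm,uv in dict(cornerout=(248,190),caddy=(323,261),shaker=(427,272),tamper=(187,204),sweet=(434,211),mat=(199,263),edge=(400,331),railend=(349,187),tampermat=(198,264)).items(): print(nm,ray("top",uv,0.03).round(3))
E
```

```text
cornerout [0.67  0.201 0.03 ]
caddy [ 0.477 -0.003  0.03 ]
shaker [ 0.447 -0.281  0.03 ]
tamper [0.633 0.367 0.03 ]
sweet [ 0.611 -0.303  0.03 ]
mat [0.472 0.332 0.03 ]
edge [ 0.291 -0.207  0.03 ]
railend [ 0.677 -0.074  0.03 ]
tampermat [0.47  0.334 0.03 ]
```

View pics/a.png

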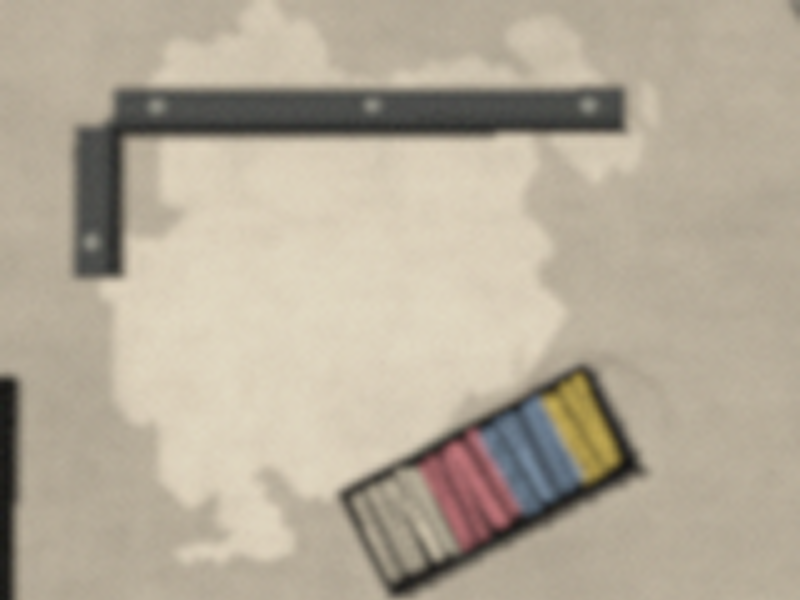

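View pics/b.png

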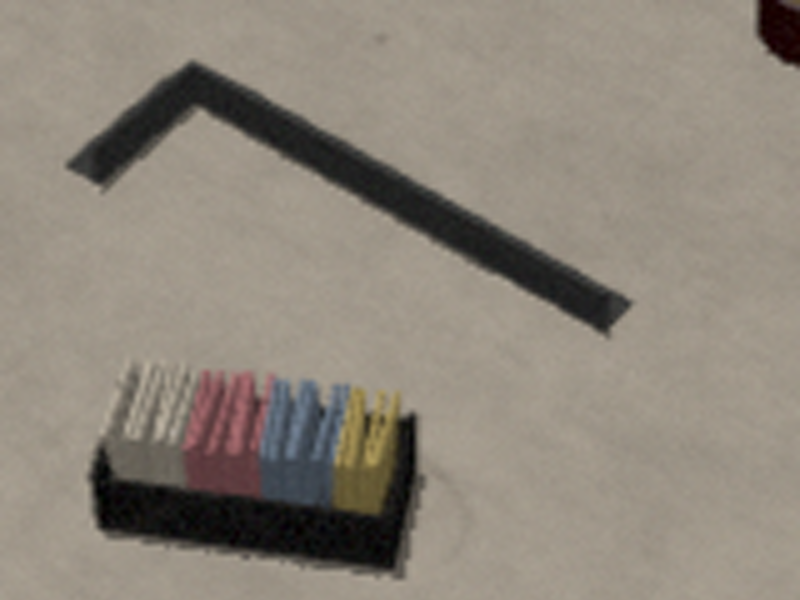

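The top crop shows the L stop, with its inner corner at crop (122,133) and the long rail running right to (625,131). It also shows the caddy rim corners at (342,494), (395,595), (635,462) and (587,368). This is the black caddy in front, as described. Next I'll turn these into world coordinates.

```bash
python3 - <<'E'
from h import *
A=lambda u,v:(225+u/5-.4,165+v/5-.4)
B=lambda u,v:(240+u/5-.4,165+v/5-.4)
print("corner",ray("top",A(122,133),0).round(4),"end",ray("top",A(625,131),0).round(4), "short end",ray("top",A(122,275),0).round(4))
print("scene: corner",ray("scene",B(195,105),0).round(4),"end",ray("scene",B(608,334),0).round(4),"short",ray("scene",B(103,188),0).round(4))
c=[ray("top",A(*p),.042)[:2] for p in [(342,494),(395,595),(635,462),(587,368)]]
c=np.array(c);print(c.round(4),c.mean(0).round(4),"len",[np.linalg.norm(c[i]-c[(i+1)%4]).round(4) for i in range(4)])
d=(c[0]+c[1]-c[2]-c[3]);print("yaw of long axis from +y, deg (ccw)",np.degrees(np.arctan2(-d[0],d[1])))
print("scene base",ray("scene",B(98,530),0).round(4),ray("scene",B(400,574),0).round(4))
E
```

```text
corner [0.6719 0.2032 0.    ] end [ 0.6716 -0.0769  0.    ] short end [0.5924 0.2026 0.    ]
scene: corner [0.6672 0.2021 0.    ] end [ 0.6687 -0.0789  0.    ] short [0.588  0.2008 0.    ]
[[ 0.4706  0.0768]
 [ 0.417   0.0486]
 [ 0.4872 -0.0792]
 [ 0.5374 -0.0539]] [ 0.478  -0.0019] len [np.float64(0.0606), np.float64(0.1458), np.float64(0.0562), np.float64(0.1468)]
yaw of long axis from +y, deg (ccw) 27.90358776696117
scene base [0.4118 0.0483 0.    ] [ 0.4811 -0.0869  0.    ]
```

```bash
cat >> h.py <<'E'
def go(P,yaw):
    "tool-frame cm shift from the current pose to P, and turn about tool z to bring tool x to heading yaw(deg)"
    s=ctrl.get_state();Rm=R.from_rotvec(s["tool_rot"]).as_matrix()
    print("t",round(s["time"],2),"pos",s["position"].round(4),"xhead",np.degrees(np.arctan2(Rm[1,0],Rm[0,0])).round(2),"zax",Rm[:,2].round(3),"F",s["ft_force"].round(1),"q",s["joint_positions"].round(2))
    print(" shift cm",(Rm.T@(np.array(P)-s["position"])*100).round(2))
    a=np.radians(yaw);T=np.column_stack([[np.cos(a),np.sin(a),0],[np.sin(a),-np.cos(a),0],[0,0,-1]])
    print(" turn",R.from_matrix(Rm.T@T).as_rotvec().round(4))
E
python3 -m crank '{"dp":[[-2,2.3,0],[-4,4.6,0],[-4,4.6,0],[-4,4.6,0],[-4,4.6,0],[-4,4.6,0],[-4,4.6,0],[-4,4.6,0]],"delta_rot":[[0,0,0],[0,0,-0.1],[0,0,-0.1],[0,0,-0.1],[0,0,-0.1],[0,0,-0.1],[0,0,-0.1],[0,0,0]]}' 7.5
python3 -c "
from h import *
go((.427,-.03,.15),117.9)"
```

```text
time: 0.9
position: [0.4762, 0.3578, 0.2416]
tool_rot: [-1.89, -2.51, 0.0]
ft_force: [0.5, 1.1, 0.5]
grip_width: 0.861
t 0.9 pos [0.4762 0.3578 0.2416] xhead 106.04 zax [-0. -0. -1.] F [0.5 1.1 0.5] q [-0.79  0.2   0.12  1.6  -0.03  1.34  1.18]
 shift cm [-35.91 -15.45   9.17]
 turn [-1.000e-04 -0.000e+00 -2.069e-01]
```

```bash

python3 -m crank '{"dp":[[-4,-0.6,0],[-4,-0.6,0],[-4,-0.6,0],[-4,-0.6,0],[-4,-1,0],[-4,-1,0],[-4,-1,0],[0,0,0]],"delta_rot":[[0,0,0],[0,0,0],[0,0,0],[0,0,0],[0,0,0],[0,0,0],[0,0,0],[0,0,-0.1]]}'
python3 -c "
from h import *
go((.428,-.03,.15),117.9)"
```

```text
time: 1.7
position: [0.5001, 0.0683, 0.2416]
tool_rot: [1.774, 2.591, -0.003]
ft_force: [-0.3, -0.2, 0.4]
grip_width: 0.862
t 1.7 pos [0.5001 0.0683 0.2416] xhead 111.21 zax [ 0.    -0.002 -1.   ] F [-0.3 -0.2  0.4] q [-0.52  0.    0.33  1.82  0.    1.32  1.75]
 shift cm [ -6.53 -10.27   9.18]
 turn [-0.0009  0.0021 -0.1168]
```

```bash

python3 -m crank '{"dp":[[-2,-2,2],[-2,-3,2],[-2,-3,2],[0,-1.7,3],[0,0,0],[0,0,0],[0,0,0],[0,0,0]],"delta_rot":[[0,0,0],[0,0,0],[0,0,0],[0,0,0],[0,0,-0.06],[0,0,-0.05],[0,0,0],[0,0,0]]}'
python3 - <<'E'
from h import *
cv2.imwrite("pics/top1.png",ctrl.get_image("top"));cv2.imwrite("pics/scene1.png",ctrl.get_image("scene"))
go((.426,-.03,.034),117.9)
E
```

```text
time: 2.5
position: [0.432, -0.0159, 0.1515]
tool_rot: [-1.62, -2.692, -0.0]
ft_force: [-0.7, -0.4, 0.5]
grip_width: 0.864
t 2.6 pos [ 0.4321 -0.0158  0.1516] xhead 117.94 zax [ 0.  0. -1.] F [0.3 0.2 0.6] q [-0.45 -0.1   0.4   2.09  0.04  1.14  2.  ]
 shift cm [-0.97 -1.2  11.76]
 turn [0.0001 0.0001 0.0006]
```

View pics/scene1.png

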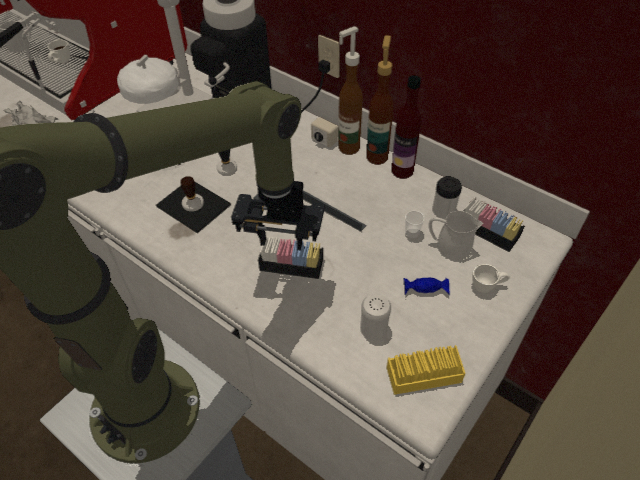

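View pics/top1.png

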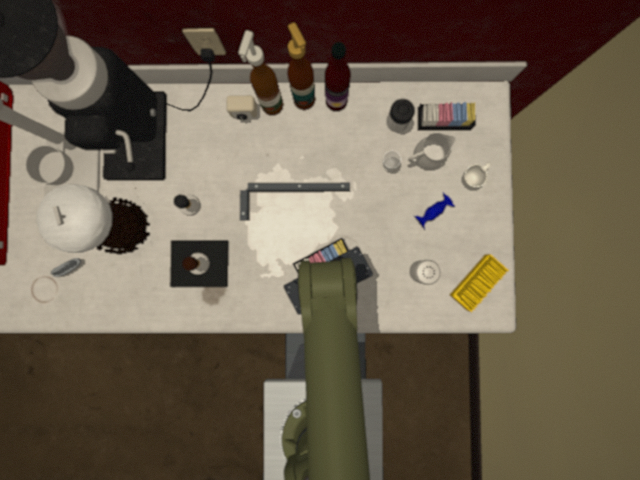

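The scene picture shows the gripper just behind and above the caddy (290,255). The top picture shows it clear of the shaker. I'll lower partway and check the clearance.

```bash

python3 -m crank '{"dp":[[-0.5,-0.6,0],[-0.5,-0.7,0],[0,0,1.5],[0,0,1.5],[0,0,1.5],[0,0,1.5],[0,0,0],[0,0,0]],"delta_rot":[[0,0,0],[0,0,0],[0,0,0],[0,0,0],[0,0,0],[0,0,0],[0,0,0],[0,0,0]]}'
python3 - <<'E'
from h import *
go((.426,-.03,.034),117.9)
# perpendicular distance of tcp to caddy near face
s=ctrl.get_state()["position"][:2];n=np.array([np.cos(np.radians(27.9)),np.sin(np.radians(27.9))])
d=s-np.array([.478,-.002]);print("along n",d@n,"along y",d@[-n[1],n[0]])
E
```

```text
time: 3.4
position: [0.425, -0.0314, 0.0918]
tool_rot: [-1.62, -2.692, 0.0]
ft_force: [0.3, 0.4, 0.5]
grip_width: 0.86
t 3.4 pos [ 0.425  -0.0314  0.0918] xhead 117.93 zax [-0. -0. -1.] F [0.3 0.4 0.5] q [-0.43 -0.03  0.44  2.17  0.02  1.    2.06]
 shift cm [0.08 0.15 5.78]
 turn [-0.0003  0.      0.0005]
along n -0.06056031632902886 along y -0.0011790815003295178
```

```bash

python3 -m crank '{"dp":[[0,0,1],[0,0,1.5],[0,0,1.5],[0,0,1],[0,0,0.7],[0,0,0],[0,0,0],[0,0,0]],"delta_rot":[[0,0,0],[0,0,0],[0,0,0],[0,0,0],[0,0,0],[0,0,0],[0,0,0],[0,0,0]]}'
python3 - <<'E'
from h import *
cv2.imwrite("pics/scene2.png",ctrl.get_image("scene")[180:330,200:400].repeat(4,0).repeat(4,1))
go((.426,-.03,.034),117.9)
E
```

```text
time: 4.2
position: [0.4258, -0.0308, 0.0351]
tool_rot: [1.618, 2.692, 0.001]
ft_force: [0.4, 0.3, 0.6]
grip_width: 0.86
t 4.25 pos [ 0.4258 -0.0308  0.0351] xhead 117.97 zax [ 0.001  0.    -1.   ] F [ 0.9 -0.   0.3] q [-0.42  0.07  0.44  2.21 -0.04  0.87  2.11]
 shift cm [0.06 0.06 0.11]
 turn [0.0013 0.0003 0.0013]
```

View pics/scene2.png

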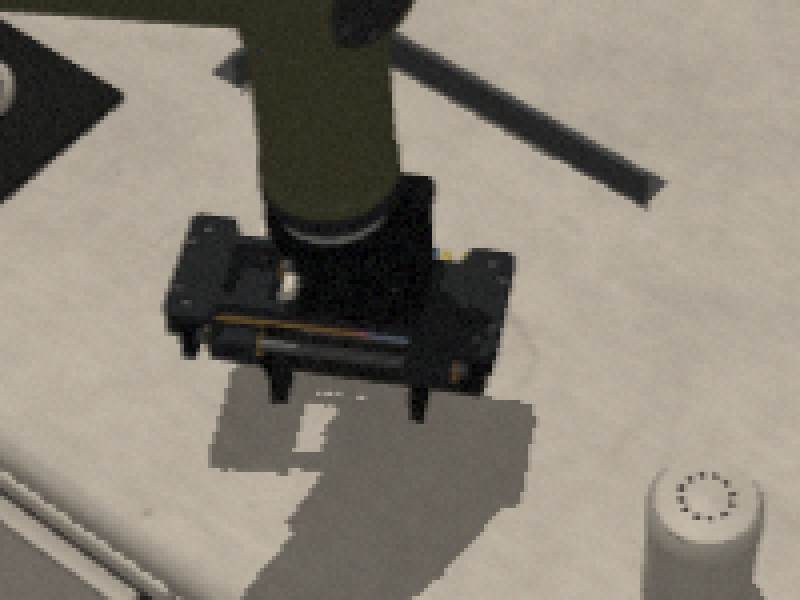

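The gripper is down behind the caddy at scene (240,275) and the force is near zero. Starting the push along tool y.

```bash

python3 -m crank '{"dp":[[0,0.6,0],[0,0.8,0],[0,0.6,0],[0,0.6,0],[0,0.7,0],[0,0.7,0],[0,0.7,0],[0,0.7,0]],"delta_rot":[[0,0,0],[0,0,0],[0,0,0],[0,0,0],[0,0,0],[0,0,0],[0,0,0],[0,0,0]]}'
python3 - <<'E'
from h import *
cv2.imwrite("pics/top3.png",ctrl.get_image("top")[160:310,210:410].repeat(4,0).repeat(4,1))
go((.426,-.03,.034),117.9)
E
```

```text
time: 5.05
position: [0.4735, -0.005, 0.0344]
tool_rot: [1.618, 2.693, 0.0]
ft_force: [-0.3, -0.8, -0.6]
grip_width: 0.861
t 5.1 pos [ 0.4748 -0.0044  0.0347] xhead 118.03 zax [ 0.002  0.    -1.   ] F [ 1.4  0.4 -0.2] q [-0.44  0.17  0.42  2.11 -0.09  0.88  2.09]
 shift cm [ 0.03 -5.51  0.06]
 turn [0.0017 0.0006 0.0023]
```

View pics/top3.png

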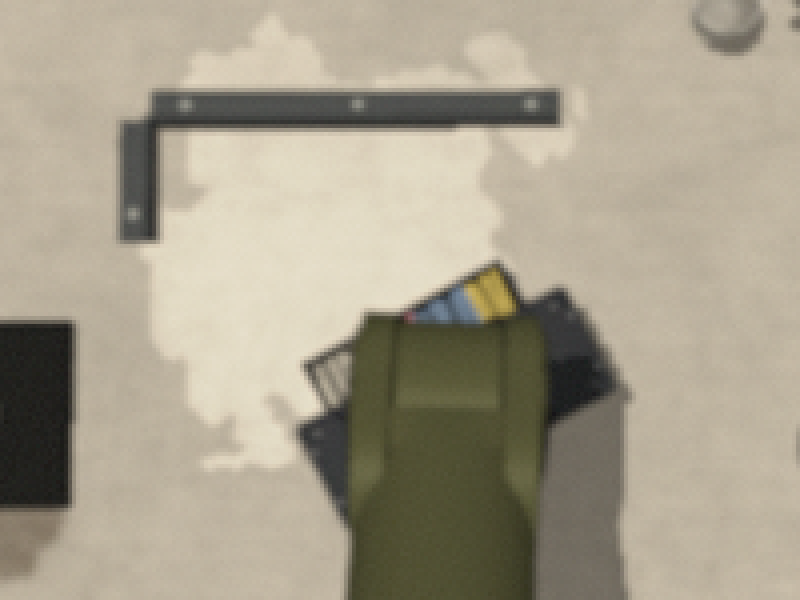

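```bash

python3 -m crank '{"dp":[[0,0.7,0],[0,0.7,0],[0,0.7,0],[0,0.7,0],[0,0.7,0],[0,0.6,0],[0.13,0.56,0],[0.13,0.56,0]],"delta_rot":[[0,0,0],[0,0,0],[0,0,0],[0,0,0],[0,0,0],[0,0,0],[0,0,0.03],[0,0,0.03]]}'
python3 -m crank '{"dp":[[0.13,0.56,0],[0.13,0.56,0],[0.13,0.56,0],[0.13,0.56,0],[0.13,0.56,0],[0.13,0.56,0],[0.13,0.56,0],[0.13,0.56,0]],"delta_rot":[[0,0,0.03],[0,0,0.03],[0,0,0.03],[0,0,0.03],[0,0,0.03],[0,0,0.03],[0,0,0.03],[0,0,0.03]]}'
python3 - <<'E'
from h import *
cv2.imwrite("pics/top4.png",ctrl.get_image("top")[160:310,210:410].repeat(4,0).repeat(4,1))
go((.6375-.042,.1,.034),90)
E
```

```text
time: 5.9
position: [0.5184, 0.0214, 0.0346]
tool_rot: [1.7, 2.642, 0.0]
ft_force: [-0.6, -0.9, -0.4]
grip_width: 0.862
time: 6.7
position: [0.5573, 0.0455, 0.0346]
tool_rot: [-2.005, -2.418, -0.0]
ft_force: [-2.7, -1.4, 1.0]
grip_width: 0.861
t 6.75 pos [0.5584 0.046  0.0347] xhead 100.63 zax [ 0.001  0.    -1.   ] F [-0.2  0.2 -0.5] q [-0.5   0.34  0.43  1.91 -0.18  0.93  1.77]
 shift cm [4.62 4.65 0.08]
 turn [ 0.0014 -0.0002  0.1856]
```

View pics/top4.png

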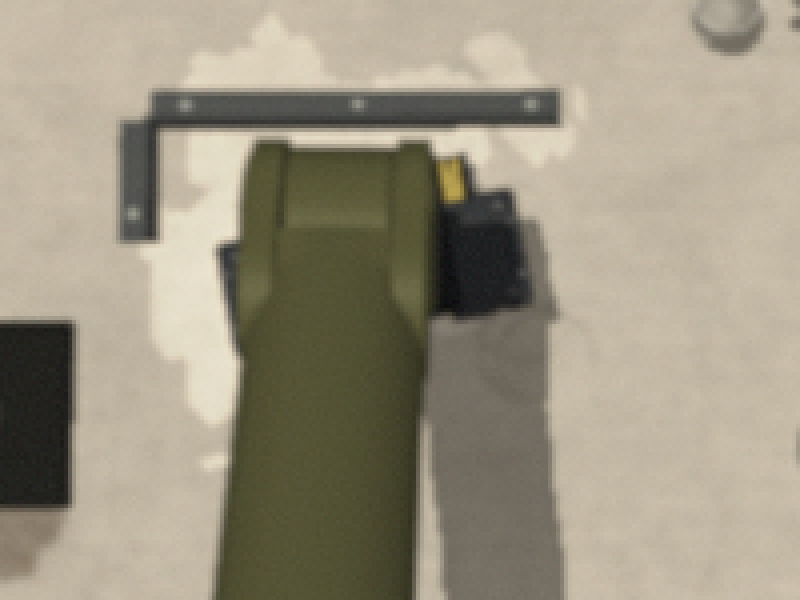

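```bash

python3 -m crank '{"dp":[[0.13,0.5,0],[0.13,0.5,0],[0.13,0.5,0],[0.13,0.5,0],[0.13,0.5,0],[0.13,0.4,0],[0,0.2,0],[0,0,0]],"delta_rot":[[0,0,0.031],[0,0,0.031],[0,0,0.031],[0,0,0.031],[0,0,0.031],[0,0,0.031],[0,0,0],[0,0,0]]}'
python3 - <<'E'
from h import *
cv2.imwrite("pics/scene5.png",ctrl.get_image("scene")[140:290,200:400].repeat(4,0).repeat(4,1))
cv2.imwrite("pics/top5.png",ctrl.get_image("top")[160:310,210:410].repeat(4,0).repeat(4,1))
go((.6375-.042,.1,.034),90)
E
```

```text
time: 7.55
position: [0.5875, 0.0563, 0.0346]
tool_rot: [2.218, 2.223, 0.001]
ft_force: [0.3, 0.3, 0.6]
grip_width: 0.861
t 7.65 pos [0.5875 0.0561 0.0347] xhead 90.13 zax [ 0.001 -0.    -1.   ] F [ 0.8 -0.5  0.1] q [-0.52  0.4   0.45  1.83 -0.21  0.95  1.6 ]
 shift cm [4.39 0.81 0.08]
 turn [0.0014 0.     0.0022]
```

View pics/scene5.png

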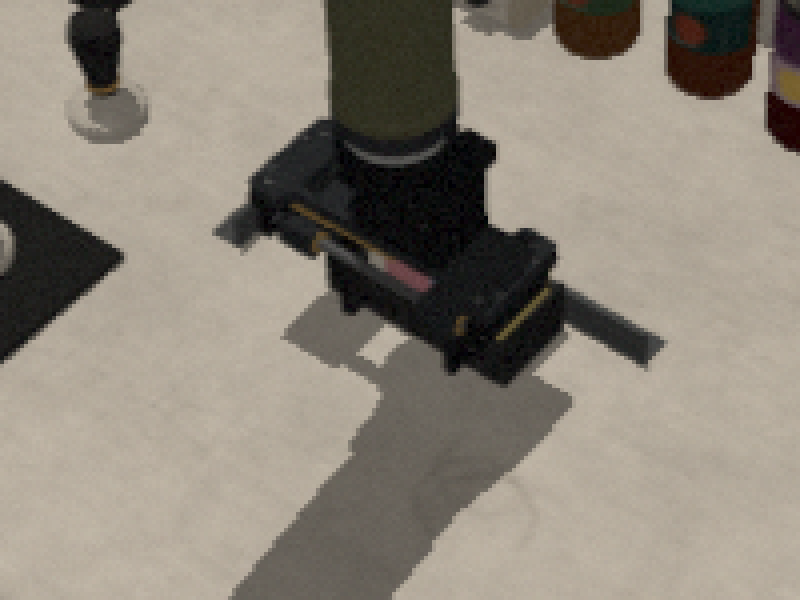

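View pics/top5.png

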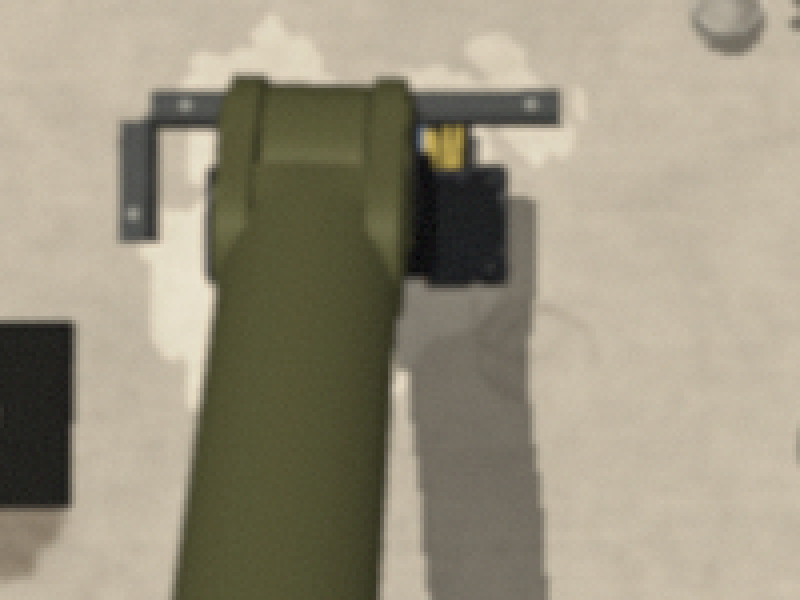

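The caddy is now nearly parallel to and next to the long rail; its free end is at scene crop (503,382)-(562,335). I'll keep pressing gently until the force rises.

```bash

python3 -m crank '{"dp":[[0,0.2,0],[0,0.2,0],[0,0.2,0],[0,0.2,0],[0,0.1,0],[0,0,0],[0,0,0],[0,0,0]],"delta_rot":[[0,0,0],[0,0,0],[0,0,0],[0,0,0],[0,0,0],[0,0,0],[0,0,0],[0,0,0]]}'
python3 - <<'E'
from h import *
for p in[(503,382),(562,335)]: print(ray("scene",(200+p[0]/4-.4,140+p[1]/4-.4),0).round(4))
go((.56,.056,.034),90)
E
```

```text
time: 8.45
position: [0.5923, 0.0562, 0.0341]
tool_rot: [-2.216, -2.219, 0.009]
ft_force: [-12.2, 0.1, 9.3]
grip_width: 0.862
[ 0.6021 -0.0121  0.    ]
[ 0.6579 -0.0185  0.    ]
t 8.45 pos [0.5923 0.0562 0.0341] xhead 90.08 zax [-0.008  0.001 -1.   ] F [-12.2   0.1   9.3] q [-0.51  0.42  0.45  1.81 -0.22  0.97  1.6 ]
 shift cm [-0.01 -3.23  0.04]
 turn [-0.0082 -0.0005  0.0014]
```

Contact against the long rail registers 12 N. Backing off, raising the tool and looking.

```bash

python3 -m crank '{"dp":[[0,-0.5,0],[0,-1,0],[0,-1.5,0],[0,0,-2],[0,0,-3],[0,0,-4],[0,0,-4],[0,-2,-2]],"delta_rot":[[0,0,0],[0,0,0],[0,0,0],[0,0,0],[0,0,0],[0,0,0],[0,0,0],[0,0,0]]}' 1.5
python3 -m crank '{"dp":[[-4,-1,0],[-4,-1,0],[-4,0,0],[-3,0,0],[0,0,0],[0,0,0],[0,0,0],[0,0,0]],"delta_rot":[[0,0,0],[0,0,0],[0,0,0.14],[0,0,0.14],[0,0,0.14],[0,0,0.14],[0,0,0.14],[0,0,0.14]]}'
python3 - <<'E'
from h import *
cv2.imwrite("pics/scene6.png",ctrl.get_image("scene")[140:290,200:400].repeat(4,0).repeat(4,1))
cv2.imwrite("pics/top6.png",ctrl.get_image("top")[160:310,210:410].repeat(4,0).repeat(4,1))
go((.6375,-.06,.034),0)
E
```

```text
time: 9.25
position: [0.5492, 0.056, 0.1886]
tool_rot: [2.216, 2.219, 0.01]
ft_force: [0.2, 1.2, 1.2]
grip_width: 0.227
time: 10.05
position: [0.5222, -0.0939, 0.1846]
tool_rot: [2.936, 1.117, 0.003]
ft_force: [0.0, 0.3, -1.2]
grip_width: 0.174
t 10.15 pos [ 0.5222 -0.0937  0.1846] xhead 41.97 zax [ 0.001  0.    -1.   ] F [-0.2 -0.6  0.1] q [-0.49  0.11  0.66  1.85 -0.07  1.21  0.93]
 shift cm [10.81  5.19 15.08]
 turn [ 4.000e-04 -1.400e-03  7.325e-01]
```

View pics/scene6.png

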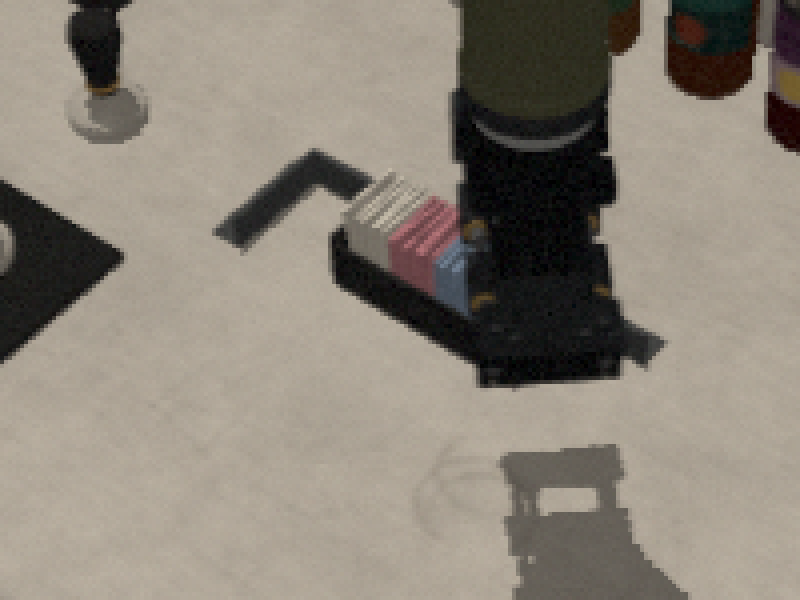

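View pics/top6.png

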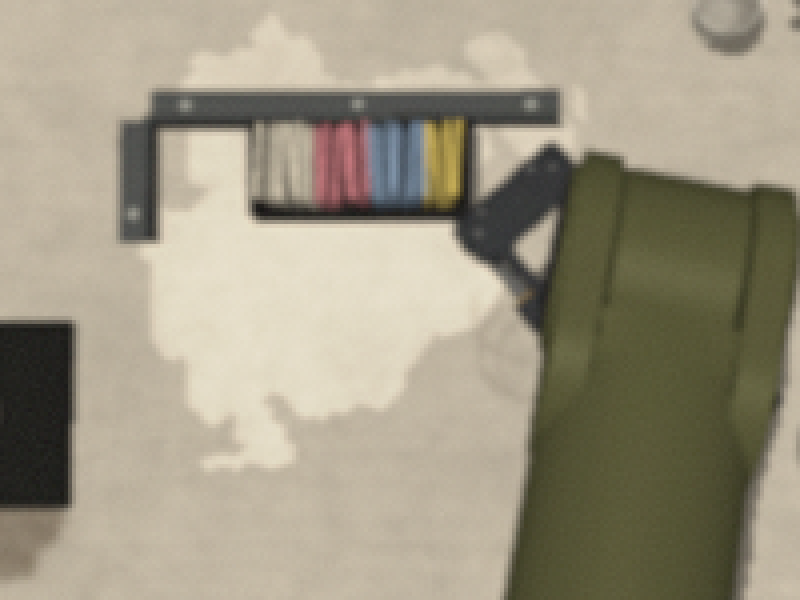

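The top crop shows the caddy flush along the long rail (black front rim at 255-470, 213). A gap of about 90 crop px remains to the short rail. Next I'll turn the gripper and get behind the free end.

```bash

python3 -m crank '{"dp":[[0,0,0],[0,0,0],[0,0,0],[0,0,0],[0,0,0],[0,0,0],[0,0,0],[0,0,0]],"delta_rot":[[0,0,0.12],[0,0,0.12],[0,0,0.12],[0,0,0.12],[0,0,0.12],[0,0,0.1325],[0,0,0],[0,0,0]]}'
python3 - <<'E'
from h import *
for u in (250,475): print(ray("top",(210+u/4-.4,160+160/4),.044).round(4))
go((.640,-.06,.034),0)
E
```

```text
time: 10.95
position: [0.5221, -0.0936, 0.1846]
tool_rot: [-3.141, -0.009, -0.001]
ft_force: [0.5, -0.1, -0.1]
grip_width: 0.175
[0.6406 0.133  0.044 ]
[ 0.6399 -0.0179  0.044 ]
t 10.95 pos [ 0.5221 -0.0936  0.1846] xhead 0.32 zax [ 0.001  0.    -1.   ] F [ 0.5 -0.1 -0.1] q [-0.54  0.11  0.71  1.85 -0.08  1.21  0.21]
 shift cm [11.8  -3.3  15.06]
 turn [-0.0001 -0.0005  0.0056]
```

```bash

python3 -m crank '{"dp":[[3,-1,0],[3,-1,0],[3,-1,0],[2.8,-0.3,0],[0,0,2],[0,0,3],[0,0,3],[0,0,0]],"delta_rot":[[0,0,0.0056],[0,0,0],[0,0,0],[0,0,0],[0,0,0],[0,0,0],[0,0,0],[0,0,0]]}'
python3 -m crank '{"dp":[[0,0,2],[0,0,2],[0,0,1.5],[0,0,1.0],[0,0,0.5],[0,0,0],[0,0,0],[0,0,0]],"delta_rot":[[0,0,0],[0,0,0],[0,0,0],[0,0,0],[0,0,0],[0,0,0],[0,0,0],[0,0,0]]}'
python3 - <<'E'
from h import *
cv2.imwrite("pics/scene7.png",ctrl.get_image("scene")[140:290,200:400].repeat(4,0).repeat(4,1))
go((.640,-.06,.034),0)
E
```

```text
time: 11.75
position: [0.637, -0.0604, 0.1]
tool_rot: [3.142, -0.003, -0.013]
ft_force: [-0.8, 0.4, -1.1]
grip_width: 0.175
time: 12.55
position: [0.6408, -0.0612, 0.0355]
tool_rot: [-3.142, 0.008, -0.003]
ft_force: [0.5, -0.8, -0.4]
grip_width: 0.173
t 12.6 pos [ 0.6407 -0.0611  0.0354] xhead -0.28 zax [ 0.001  0.    -1.   ] F [-0.1 -0.3 -1. ] q [-0.42  0.54  0.62  1.7  -0.36  1.02  0.31]
 shift cm [-0.07 -0.11  0.14]
 turn [-0.0001 -0.0014 -0.0049]
```

View pics/scene7.png

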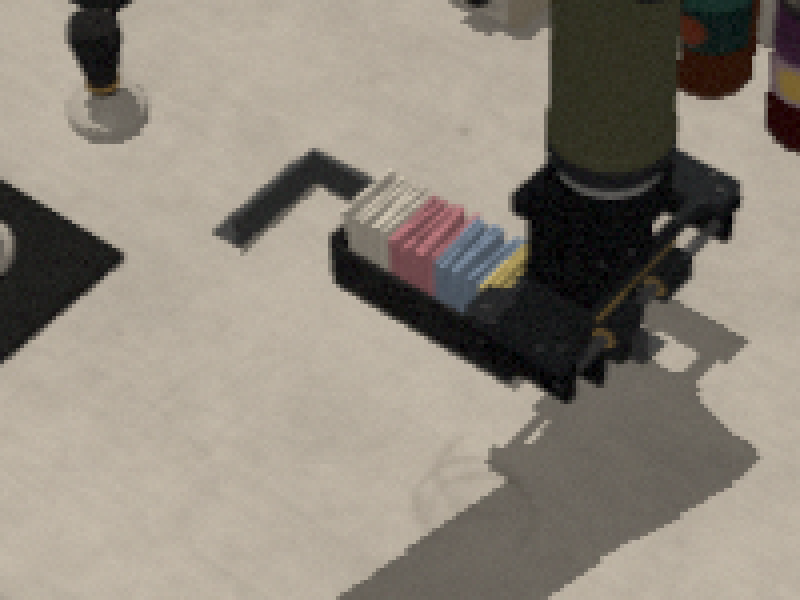

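The gripper is clear behind the free end (scene crop 540,370). Pushing it along the rail.

```bash

python3 -m crank '{"dp":[[0,-1,0],[0,-1,0],[0,-0.6,0],[0,-0.5,0],[0,-0.6,0],[0,-0.6,0],[0,-0.6,0],[0,-0.6,0]],"delta_rot":[[0,0,-0.005],[0,0,0],[0,0,0],[0,0,0],[0,0,0],[0,0,0],[0,0,0],[0,0,0]]}'
python3 -m crank '{"dp":[[0,-0.6,0],[0,-0.6,0],[0,-0.6,0],[0,-0.6,0],[0,-0.6,0],[0,-0.6,0],[0,-0.3,0],[0,0,0]],"delta_rot":[[0,0,0],[0,0,0],[0,0,0],[0,0,0],[0,0,0],[0,0,0],[0,0,0],[0,0,0]]}'
python3 - <<'E'
from h import *
cv2.imwrite("pics/scene8.png",ctrl.get_image("scene")[140:290,200:400].repeat(4,0).repeat(4,1))
go((.640,.043,.034),0)
E
```

```text
time: 13.4
position: [0.6402, -0.0061, 0.0346]
tool_rot: [3.141, -0.001, 0.0]
ft_force: [0.2, -1.5, 0.5]
grip_width: 0.169
time: 14.2
position: [0.6402, 0.0341, 0.0346]
tool_rot: [-3.141, -0.002, -0.0]
ft_force: [0.3, 0.5, 1.0]
grip_width: 0.175
t 14.25 pos [0.6402 0.0338 0.0346] xhead 0.03 zax [ 0.     0.001 -1.   ] F [-0.8 -0.1 -0.3] q [-0.56  0.53  0.6   1.7  -0.35  1.01  0.16]
 shift cm [-0.02 -0.92  0.06]
 turn [-0.0009 -0.0001  0.0006]
```

View pics/scene8.png

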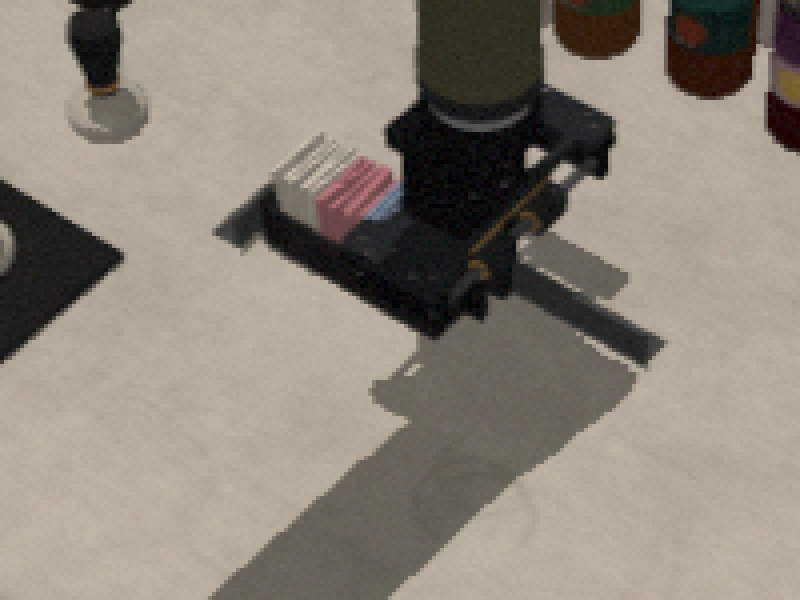

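```bash

python3 -m crank '{"dp":[[0,-0.2,0],[0,-0.2,0],[0,-0.2,0],[0,-0.2,0],[0,0,0],[0,0,0],[0,0,0],[0,0,0]],"delta_rot":[[0,0,0],[0,0,0],[0,0,0],[0,0,0],[0,0,0],[0,0,0],[0,0,0],[0,0,0]]}'
python3 -c "
from h import *
go((.640,.043,.034),0)"
```

```text
time: 15.05
position: [0.6403, 0.0412, 0.0346]
tool_rot: [-3.141, -0.0, -0.0]
ft_force: [-0.4, -0.7, 0.1]
grip_width: 0.171
t 15.05 pos [0.6403 0.0412 0.0346] xhead 0.0 zax [ 0.  0. -1.] F [-0.4 -0.7  0.1] q [-0.57  0.53  0.6   1.7  -0.34  1.01  0.15]
 shift cm [-0.03 -0.18  0.06]
 turn [-0.0004 -0.0002  0.0001]
```

```bash

python3 -m crank '{"dp":[[0,-0.15,0],[0,-0.15,0],[0,-0.1,0],[0,0,0],[0,0,0],[0,0,0],[0,0,0],[0,0,0]],"delta_rot":[[0,0,0],[0,0,0],[0,0,0],[0,0,0],[0,0,0],[0,0,0],[0,0,0],[0,0,0]]}'
python3 -c "
from h import *
go((.640,.043,.034),0)"
```

```text
time: 15.85
position: [0.6402, 0.0427, 0.0346]
tool_rot: [3.139, -0.002, 0.0]
ft_force: [-0.4, -3.8, 0.4]
grip_width: 0.173
t 15.85 pos [0.6402 0.0427 0.0346] xhead -0.08 zax [ 0.    -0.002 -1.   ] F [-0.4 -3.8  0.4] q [-0.58  0.53  0.6   1.7  -0.34  1.01  0.14]
 shift cm [-0.02 -0.03  0.06]
 turn [ 0.0023 -0.0001 -0.0014]
```

```bash

python3 -m crank '{"dp":[[0,-0.2,0],[0,-0.2,0],[0,-0.1,0],[0,0,0],[0,0,0],[0,0,0],[0,0,0],[0,0,0]],"delta_rot":[[0,0,0],[0,0,0],[0,0,0],[0,0,0],[0,0,0],[0,0,0],[0,0,0],[0,0,0]]}'
python3 -c "
from h import *
go((.640,.043,.034),0)"
```

```text
time: 16.65
position: [0.6398, 0.0429, 0.0347]
tool_rot: [3.134, -0.007, -0.001]
ft_force: [-0.0, -12.0, 1.2]
grip_width: 0.174
t 16.65 pos [0.6398 0.0429 0.0347] xhead -0.24 zax [-0.001 -0.008 -1.   ] F [ -0.  -12.    1.2] q [-0.58  0.54  0.6   1.7  -0.34  1.01  0.13]
 shift cm [ 0.02 -0.02  0.07]
 turn [ 0.0077  0.0005 -0.0042]
```

The end is firm against the short rail: 12 N with no further travel. Backing off and looking.

```bash

python3 -m crank '{"dp":[[0,0.5,0],[0,1.5,0],[0,1.5,0],[0,0,-3],[0,0,-4],[0,0,-4],[-3,0,-1],[-4,0,0]],"delta_rot":[[0,0,0],[0,0,0],[0,0,0],[0,0,0],[0,0,0],[0,0,0],[0,0,0],[0,0,0]]}'
python3 -m crank '{"dp":[[-4,3,0],[-3,3,0],[0,3,0],[0,0,0],[0,0,0],[0,0,0],[0,0,0],[0,0,0]],"delta_rot":[[0,0,0],[0,0,0],[0,0,0],[0,0,0],[0,0,0],[0,0,0],[0,0,0],[0,0,0]]}' 7.5
python3 - <<'E'
from h import *
cv2.imwrite("pics/scene9.png",ctrl.get_image("scene")[140:290,200:400].repeat(4,0).repeat(4,1))
t=ctrl.get_image("top")
cv2.imwrite("pics/top9.png",cv2.resize(t[175:235,235:315],(800,600),interpolation=cv2.INTER_CUBIC));cv2.imwrite("pics/top9f.png",t)
go((.56,.12,.12),90)
E
```

```text
time: 17.45
position: [0.5723, 0.0139, 0.1572]
tool_rot: [-3.141, 0.001, -0.009]
ft_force: [-0.3, -0.0, 1.3]
grip_width: 0.172
time: 18.25
position: [0.5004, -0.0743, 0.1544]
tool_rot: [3.141, 0.002, -0.001]
ft_force: [-0.1, 0.2, 0.3]
grip_width: 0.806
t 18.35 pos [ 0.5003 -0.0746  0.1544] xhead 0.06 zax [-0. -0. -1.] F [ 0.9  1.2 -0.1] q [-0.62  0.08  0.76  1.94 -0.06  1.14  0.16]
 shift cm [  5.99 -19.45   3.43]
 turn [-1.0000e-04  4.0000e-04 -1.5698e+00]
```

View pics/scene9.png

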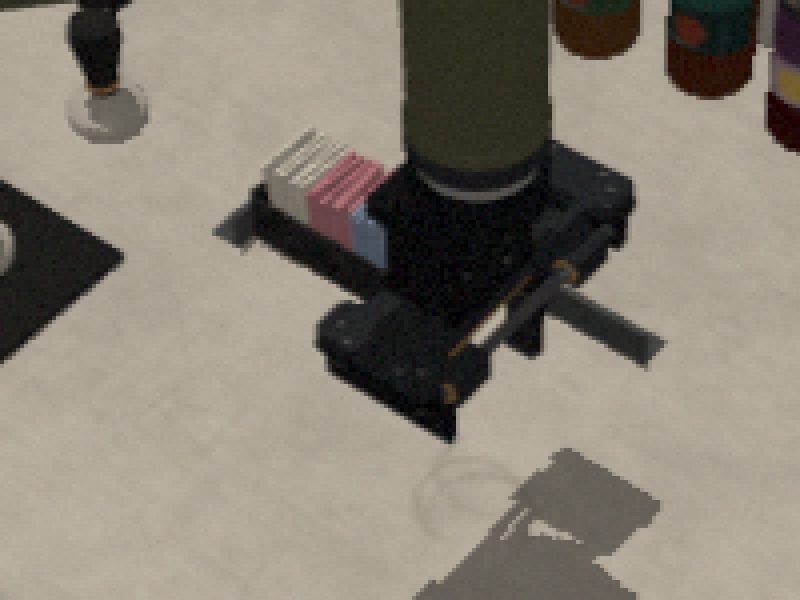

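View pics/top9.png

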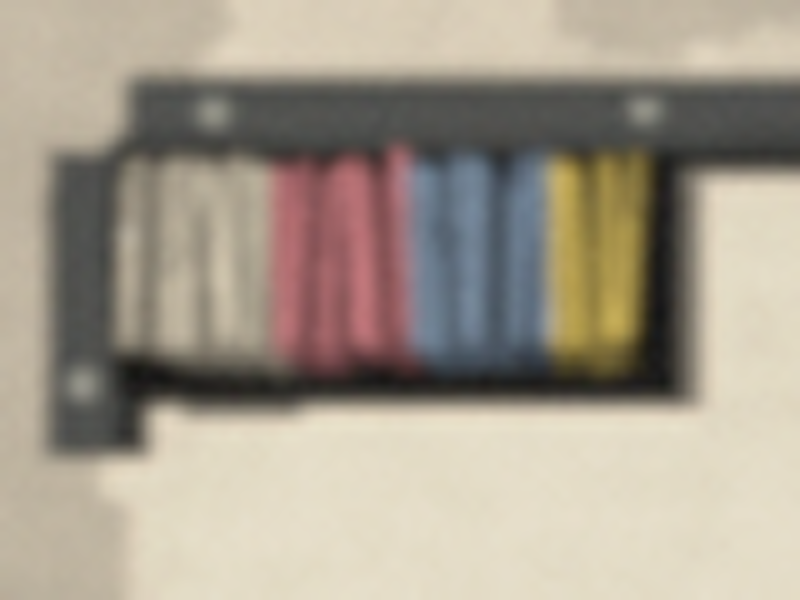

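The caddy looks seated in both directions: the end meets the short rail at top crop (115,260) and the side meets the long rail at (400,155). One more gentle two-finger press on the long side will confirm it is flat.

```bash

python3 -m crank '{"dp":[[1,-4,0],[1,-4,0],[1,-4,0],[1,-4,0],[0,-3.5,0],[0,0,0],[0,0,0],[0,0,0]],"delta_rot":[[0,0,0],[0,0,0],[0,0,0],[0,0,-0.14],[0,0,-0.14],[0,0,-0.14],[0,0,-0.14],[0,0,-0.14]]}'
python3 -m crank '{"dp":[[0,0,0],[0,0,0],[0,0,0],[0,0,0],[0,0,0],[0,0,0],[0,0,0],[0,0,0]],"delta_rot":[[0,0,-0.14],[0,0,-0.14],[0,0,-0.14],[0,0,-0.14],[0,0,-0.14],[0,0,-0.14],[0,0,-0.03],[0,0,0]]}'
python3 -c "
from h import *
go((.562,.122,.035),90)"
```

```text
time: 19.15
position: [0.5352, 0.1203, 0.1543]
tool_rot: [2.947, 1.088, -0.001]
ft_force: [-0.9, 0.3, 0.2]
grip_width: 0.863
time: 19.95
position: [0.5353, 0.1197, 0.1545]
tool_rot: [-2.225, -2.218, 0.0]
ft_force: [0.5, 0.8, 0.0]
grip_width: 0.863
t 19.95 pos [0.5353 0.1197 0.1545] xhead 89.84 zax [-0. -0. -1.] F [0.5 0.8 0. ] q [-0.68  0.17  0.46  1.83 -0.08  1.16  1.37]
 shift cm [ 0.24  2.67 11.94]
 turn [-0.0001  0.     -0.0028]
```

```bash

python3 -m crank '{"dp":[[0,1,2],[0,0.8,3],[0,0,3],[0,0,2],[0,0,1.3],[0,0,0.6],[0,0,0],[0,0,0]],"delta_rot":[[0,0,-0.003],[0,0,0],[0,0,0],[0,0,0],[0,0,0],[0,0,0],[0,0,0],[0,0,0]]}'
python3 -c "
from h import *
go((.594,.122,.035),90)"
```

```text
time: 20.75
position: [0.5541, 0.1198, 0.0366]
tool_rot: [2.219, 2.223, 0.003]
ft_force: [0.7, -0.1, 0.8]
grip_width: 0.863
t 20.75 pos [0.5541 0.1198 0.0366] xhead 90.09 zax [ 0.002  0.001 -1.   ] F [ 0.7 -0.1  0.8] q [-0.64  0.35  0.44  1.89 -0.18  0.94  1.46]
 shift cm [0.22 3.99 0.16]
 turn [ 0.0017 -0.0006  0.0016]
```

```bash

python3 -m crank '{"dp":[[0,1,0],[0,1,0],[0,0.8,0],[0,0.4,0],[0,0.3,0],[0,0.2,0],[0,0.2,0],[0,0.1,0]],"delta_rot":[[0,0,0],[0,0,0],[0,0,0],[0,0,0],[0,0,0],[0,0,0],[0,0,0],[0,0,0]]}'
python3 -c "
from h import *
go((.594,.122,.035),90)"
```

```text
time: 21.55
position: [0.5923, 0.1195, 0.0354]
tool_rot: [-2.218, -2.222, 0.003]
ft_force: [-4.2, -0.6, 2.9]
grip_width: 0.858
t 21.55 pos [0.5923 0.1195 0.0354] xhead 90.1 zax [-0.002 -0.    -1.   ] F [-4.2 -0.6  2.9] q [-0.6   0.43  0.43  1.79 -0.21  0.97  1.49]
 shift cm [0.25 0.17 0.04]
 turn [-0.0025  0.0002  0.0018]
```

```bash

python3 -m crank '{"dp":[[0,0.2,0],[0,0.2,0],[0,0,0],[0,0,0],[0,-0.5,0],[0,-1,0],[0,-1.5,0],[0,-2,0]],"delta_rot":[[0,0,0],[0,0,0],[0,0,0],[0,0,0],[0,0,0],[0,0,0],[0,0,0],[0,0,0]]}'
python3 -m crank '{"dp":[[0,0,-2],[0,0,-3],[0,0,-3],[0,0,-3],[-4,0,-2],[-4,0,0],[-4,0,0],[-3,0,0]],"delta_rot":[[0,0,0],[0,0,0],[0,0,0],[0,0,0],[0,0,0],[0,0,0],[0,0,0],[0,0,0]]}'
python3 -m crank '{"dp":[[-3,0,0],[-3,0,0],[-3,0,0],[0,0,0],[0,0,0],[0,0,0],[0,0,0],[0,0,0]],"delta_rot":[[0,0,0],[0,0,0],[0,0,0],[0,0,0],[0,0,0],[0,0,0],[0,0,0],[0,0,0]]}'
python3 - <<'E'
from h import *
s=ctrl.get_image("scene");cv2.imwrite("pics/scene10.png",s)
t=ctrl.get_image("top");cv2.imwrite("pics/top10f.png",t)
cv2.imwrite("pics/top10.png",cv2.resize(t[175:235,235:315],(800,600),interpolation=cv2.INTER_CUBIC))
cv2.imwrite("pics/s10.png",cv2.resize(s[160:235,240:340],(800,600),interpolation=cv2.INTER_CUBIC))
go((.56,.12,.12),90)
# change of the bystanders vs start
t0=cv2.imread("pics/top0.png");d=cv2.absdiff(t,t0).max(2)
for n,(u,v) in dict(shaker=(427,272),tamper=(187,204),sweet=(434,211),yellow=(479,282),back=(447,116)).items(): print(n,d[v-22:v+22,u-22:u+22].max(), np.percentile(d[v-22:v+22,u-22:u+22],99))
E
```

```text
time: 22.35
position: [0.5474, 0.1195, 0.0357]
tool_rot: [2.218, 2.223, 0.002]
ft_force: [-0.4, -0.9, -0.0]
grip_width: 0.862
time: 23.15
position: [0.5475, -0.0333, 0.1661]
tool_rot: [2.22, 2.221, 0.002]
ft_force: [0.2, 0.8, -0.5]
grip_width: 0.865
time: 23.95
position: [0.548, -0.1192, 0.1655]
tool_rot: [-2.217, -2.226, -0.001]
ft_force: [0.4, -0.3, 0.2]
grip_width: 0.86
t 24.05 pos [ 0.548  -0.1197  0.1655] xhead 90.19 zax [ 0.  0. -1.] F [0.1 0.3 0.2] q [-0.39  0.2   0.63  1.8  -0.13  1.18  1.85]
 shift cm [23.96  1.29  4.56]
 turn [ 0.0001 -0.0002  0.0034]
shaker 124 118.65000000000009
tamper 17 14.0
sweet 128 117.65000000000009
yellow 17 14.0
back 15 14.0
```

View pics/top10.png

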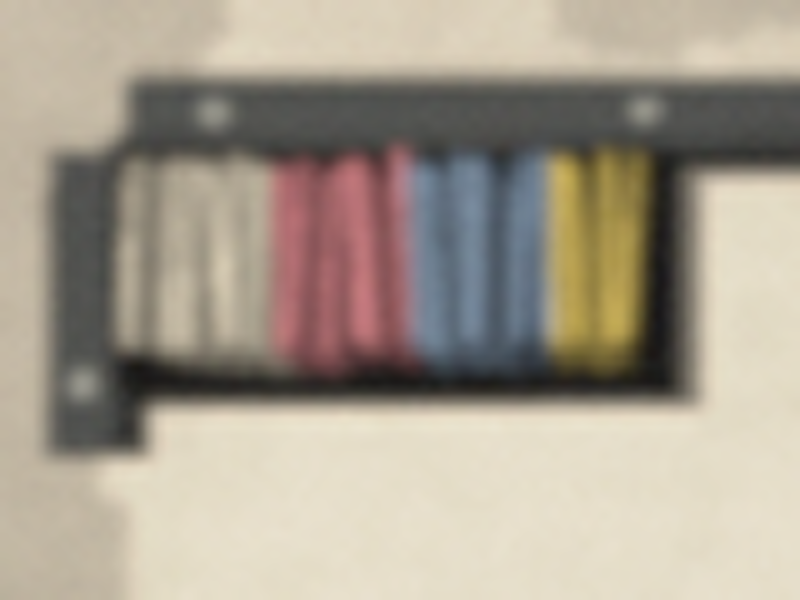

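View pics/s10.png

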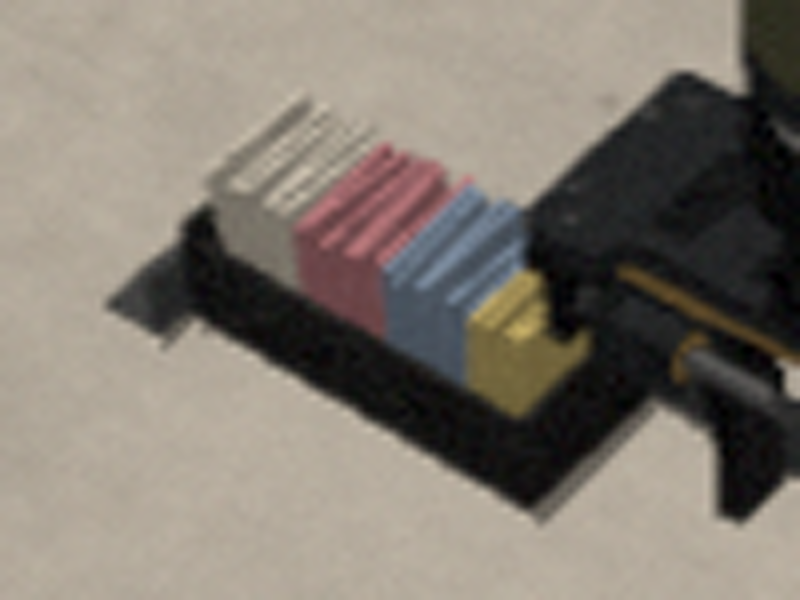

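View pics/scene10.png

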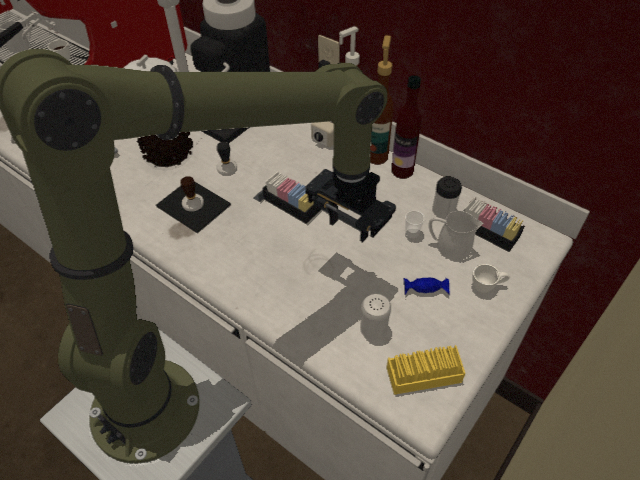

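The caddy sits square in the corner. The high top-view differences at the shaker and sweet are probably arm shadow, so I'll check them in the scene view, along with the caddy's base corner.

```bash
python3 - <<'E'
from h import *
s=cv2.imread("pics/scene10.png");s0=cv2.imread("pics/scene0.png");d=cv2.absdiff(s,s0).max(2)
for n,(a,b,c,e) in dict(shaker=(290,345,358,395),sweet=(272,300,400,453),tamper=(138,178,214,240)).items(): 
    print(n,np.percentile(d[a:b,c:e],[50,95,99]))
for im in(s0,s):
    h=cv2.cvtColor(im,cv2.COLOR_BGR2HSV);m=cv2.inRange(h,(110,150,40),(130,255,255));m[:265]=0;m[305:]=0;M=cv2.moments(m,True);print("sweet",M["m10"]/M["m00"],M["m01"]/M["m00"],M["m00"])
print("base corner",ray("scene",(240+535/8-.4,160+513/8-.4),0),"expected about",.670-.065,.2026-.15)
cv2.imwrite("pics/cmp.png",cv2.resize(np.hstack([s0[265:350,350:460],s[265:350,350:460]]),(800,309)))
E
```

```text
shaker [18. 58. 61.]
sweet [16. 23. 24.]
tamper [17. 23. 25.]
sweet 426.4899598393574 284.76506024096386 498.0
sweet 426.56048387096774 284.77016129032256 496.0
base corner [0.60320966 0.05140471 0.        ] expected about 0.605 0.05260000000000001
```

View pics/cmp.png

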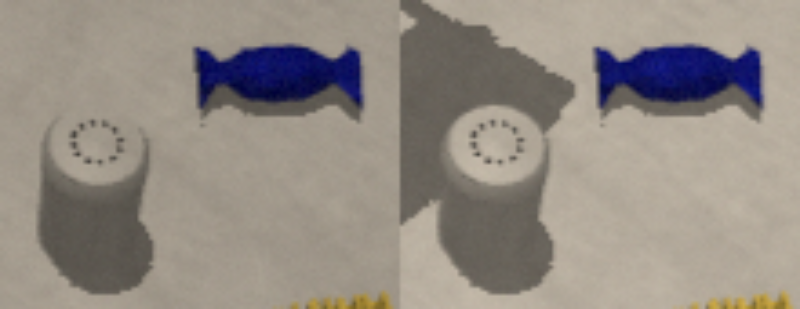

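In both pictures the shaker (crop 95,145) and the sweet (crop 275,75) are in the same place; only the arm's shadow has changed. The base corner is within 2 mm of home, so I'm handing in.

```bash
python3 -c "
from bench import ctrl
s=ctrl.get_state();print(s['time'],s['ft_force'])
print(ctrl.close_job())"
```

```text
24.05 [0.08925962 0.31946192 0.18404184]
the job is handed in; nothing more can be done
None
```

The front sugar caddy is in the L-shaped corner stop, and I handed the job in at 24 s of the 58 s allowed. I pushed it with both fingers until its long side met the long rail, then slid it along the rail until its end met the short rail. I finished with one more gentle press on the long side.

- **Contact:** the caddy stopped firmly at about 12 N against each rail, and the last press on the long side stopped at the same position as the first.
- **Position:** the last pictures show it flat against both rails. The measured base corner is within about 2 mm of home, which is as close as the camera calibration can tell.
- **Bystanders:** the sweet, tamper, back caddy and yellow caddy are unchanged. The top-view comparison flagged the shaker and sweet. In the scene view both are in the same place; the arm's shadow had fallen near them.
- **At hand-in:** the gripper was raised clear of everything, and the wrist force was near zero.

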